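Fold the price flags flat along the cheese shelf before the night blind comes down

ROBOT

A 7-joint arm with a two-finger parallel gripper is mounted at the origin on the work surface. World frame = base frame: x ahead of the robot, y to its left, z up, the work surface at z = 0. Lengths are in m, angles in rad, forces in N, time in s.
With the tool pointing down it reaches from about 0.4 to 0.85 m from the base axis. Payload 4.5 kg.
Tool frame: the origin (TCP) lies between the finger pads; the fingertips stand manip.finger_overhang ahead of it and the grasp point (between the pads) lies 6 mm ahead of it (manip.finger_overhang is the distance from the TCP to the fingertips, in m); z points along the fingers, y is the line along which they close (so a half turn about z gives the same grasp; the last joint's range is limited). The gripper opens to 88 mm and grips with 3 to 60 N. Pads are 18 mm wide; open, the fingers measure 123 mm over their backs; the gripper's body (75 mm by 187 mm) begins 45 mm behind the grasp point.
Start: joints at [1.156, 0.689, -0.195, 1.565, 0.157, 0.902, -0.215], TCP at [0.271, -0.563, 0.264] pointing down, gripper open.
Joint ranges: [-3.01, 3.01], [-0.46, 2.08], [-1.47, 1.51], [0.13, 2.56], [-1, 4.14], [0.04, 2.09], [-2.66, 2.66]. Speed limits (rad/s): [2.57, 2.57, 3.14, 3.14, 3.14, 3.14, 3.14].

INTERFACE

Orientations are given as a unit quaternion [w, x, y, z].
In Python, from rig import manip, viewer gives the robot as it stands.
- The arm moves only by the shell command python3 -m crank 'ROWS' [FORCE]. ROWS is JSON, a list that holds one entry, the list of rows, each a list of 7 numbers: the shift along the tool's x, y, z in cm, then the turn, a rotation vector about the tool's x, y, z in rad, then the closure, from 0 (fully open) to 1 (shut). A call has 1 to 5 rows; each row shifts and turns the commanded pose from where the row before left it, along the tool's axes as they then stand; what a row does not reach is not made up. A row lasts 1/8 s, in which the tool goes at most 62.5 mm and 10.7 degrees, less where a joint would pass 70% of its speed; a pose out of reach is approached as far as the arm can. A call with a gripper value outside its range is refused whole. The fingers move at their own pace and stop on an object; FORCE is the grip in N (left out, the last holds). Time passes only in rows, so rows that do not move let the fingers close. It gives the time, the measured TCP pose, the force, the opening and the grip force at its end, in the units of the state.
- manip.observe(): the state, without advancing time (a new reading comes with each control period).
- viewer.camera(name): name is "side" or "top" or "wrist"; returns a dict with "color" (480x640x3 uint8, blue, green, red), "fx", "fy", "cx", "cy" (pixels), "R" (3x3) and "t" (3): a world point X has camera coordinates R X + t; the wrist camera has in their place "hand_eye" (4x4, takes a point from camera to tool coordinates, whose origin is the TCP and whose axes are the flange's). Camera axes: x right, y down, z forward; pixel columns grow to the right and rows downward; lengths in m; the calibration is good to about 2 mm. The wrist camera is an equidistant fisheye: a pixel r from the principal point sees the ray r / f radians off the axis. A picture is of the moment at which its call begins: read the wrist's pose just before it. There is no depth.
- manip.hand_in(): hands the job in; it is judged then, once.
The state is a dict: "clock": time; "q": joint angles; "dq": joint speeds; "tau": joint torques, N m; "tool_pos": TCP position; "orientation": TCP orientation; "wrist_force": force on the tool from outside, world axes, zero at the start; "torque": the same for the moment, N m; "opening": finger opening in m; "gripper_force": force on a finger pad.
Only numpy, scipy, OpenCV 4.12 (cv2) and the standard library are available. Lean on these libraries where they do the work, as an engineer would, in place of code of your own. Each camera call takes 0.05 s, during which the arm holds its last target. There are 200 camera calls.

TASK

Closing time: the night blind has to pass the front of the cheese shelf, but its four hinged price flags stick out. Run your fingertips lightly along the shelf's front edge, from the end at the robot's right to the end at its left, so that one flag after another swings round on its hinge and lies flat along the edge; push only, do not grip or lift anything. Leave the cheeses on the shelf where they are.

Things in the scene. Friction and masses are not known exactly. Their poses are not given: they have to be found in the camera images.
- shelf: low white display shelf, fixed, 620 mm long. Origin: on the front face of its grey lip (towards the robot), at deck level, mid length. y runs along the lip to the robot's left, x into the shelf (270 mm deep), z up. Lip face z = 80 to 130 mm; shelf top 132 mm; goods on it stand 75 mm or more behind the lip, up to 50 mm high. The deck before the lip is clear.
- clip0: fixed hinge clip of the right-most (nearest -y) of four equal price flags. Origin: on the upright hinge axis, 8 mm in front of the lip's face, 116 mm above the deck, at mid height of the flag; axes parallel to the shelf's. Its knuckle, 8 mm across, stands 12 mm out from the lip. Neighbouring hinge axes are 90 to 140 mm apart along the lip.
- clip1: fixed hinge clip of the second from the right of four equal price flags. Origin: on the upright hinge axis, 8 mm in front of the lip's face, 116 mm above the deck, at mid height of the flag; axes parallel to the shelf's. Its knuckle, 8 mm across, stands 12 mm out from the lip. Neighbouring hinge axes are 90 to 140 mm apart along the lip.
- clip2: fixed hinge clip of the third from the right of four equal price flags. Origin: on the upright hinge axis, 8 mm in front of the lip's face, 116 mm above the deck, at mid height of the flag; axes parallel to the shelf's. Its knuckle, 8 mm across, stands 12 mm out from the lip. Neighbouring hinge axes are 90 to 140 mm apart along the lip.
- clip3: fixed hinge clip of the left-most (nearest +y) of four equal price flags. Origin: on the upright hinge axis, 8 mm in front of the lip's face, 116 mm above the deck, at mid height of the flag; axes parallel to the shelf's. Its knuckle, 8 mm across, stands 12 mm out from the lip. Neighbouring hinge axes are 90 to 140 mm apart along the lip.
- flag0 (a joint): hinge angle of the flag on clip0, a stiff ticket holder 48 mm tall (z = 92 to 140 mm), 4 mm thick, reaching 74 mm from the axis. 0 = flat, parallel to the lip, pointing from its hinge to the robot's left (shelf +y); 1.57 = straight out at the robot. Stops at both ends; light friction (0.02 N m), stays where left. Starts at 0.7 to 1.5.
- flag1 (a joint): hinge angle of the flag on clip1, a stiff ticket holder 48 mm tall (z = 92 to 140 mm), 4 mm thick, reaching 74 mm from the axis. 0 = flat, parallel to the lip, pointing from its hinge to the robot's left (shelf +y); 1.57 = straight out at the robot. Stops at both ends; light friction (0.02 N m), stays where left. Starts at 0.7 to 1.5.
- flag2 (a joint): hinge angle of the flag on clip2, a stiff ticket holder 48 mm tall (z = 92 to 140 mm), 4 mm thick, reaching 74 mm from the axis. 0 = flat, parallel to the lip, pointing from its hinge to the robot's left (shelf +y); 1.57 = straight out at the robot. Stops at both ends; light friction (0.02 N m), stays where left. Starts at 0.7 to 1.5.
- flag3 (a joint): hinge angle of the flag on clip3, a stiff ticket holder 48 mm tall (z = 92 to 140 mm), 4 mm thick, reaching 74 mm from the axis. 0 = flat, parallel to the lip, pointing from its hinge to the robot's left (shelf +y); 1.57 = straight out at the robot. Stops at both ends; light friction (0.02 N m), stays where left. Starts at 0.7 to 1.5.
- block: bystander, loose on the shelf: packed block of cheese 115 x 75 x 36 mm, origin under its centre
- round: bystander, loose on the shelf: round waxed cheese 84 mm across, 38 mm high, origin under its centre
- tub: bystander, loose on the shelf: closed tub 94 mm across, 49 mm high, origin under its centre

How it is judged:
On the way, in this order (a step that is already met when the one before it is completed fails the run):
1. the right-most (nearest -y) flag has swung in towards the edge (below 0.5 rad) (value of joint flag0 below 0.5 rad), for 0.1 s.
2. the second from the right flag has swung in towards the edge (below 0.5 rad) (value of joint flag1 below 0.5 rad), for 0.1 s.
3. the third from the right flag has swung in towards the edge (below 0.5 rad) (value of joint flag2 below 0.5 rad), for 0.1 s.
4. the left-most (nearest +y) flag has swung in towards the edge (below 0.5 rad) (value of joint flag3 below 0.5 rad), for 0.1 s.
At the end, for the whole second after the job is handed in: All four flags lie flat along the shelf's front edge, each within 0.2 rad (11 degrees) of its folded stop, and are at rest (value of joint each of flag0, flag1, flag2, flag3 below 0.2 rad and velocity of joint flag0 between -0.05 and 0.05 rad/s and velocity of joint flag1 between -0.05 and 0.05 rad/s and velocity of joint flag2 between -0.05 and 0.05 rad/s and velocity of joint flag3 between -0.05 and 0.05 rad/s); the robot touches nothing.
It fails at once if the shelf, a clip or a flag is pushed or squeezed harder than a light touch (over 20 N) (contact force between the arm and shelf above 20 N or contact force between the arm and clip0 above 20 N or contact force between the arm and clip1 above 20 N or contact force between the arm and clip2 above 20 N or contact force between the arm and clip3 above 20 N).
It fails at once if one of the goods on the shelf is lifted, carried or shifted by more than 10 mm (distance of any of block, round, tub from where it was at the start of the episode above 0.01 m).
It also fails if it takes over 40 s, if anything falls off the work surface, if the arm or the gripper's body presses on something with over 40 N, if the wrist force passes 120 N, or if a joint passes its speed limit or range.

## Working session

There is one attempt and no reset: what is moved stays moved. The work goes in short steps, Python scripts to look and compute and a shell command to move; the robot and the scene stay as the last step left them, time stands still between calls to the robot, and variables do not carry over. Pictures are saved under pics/ and viewed, at most 10 in all, crops included, and the job is handed in when it is done.

```bash
mkdir -p pics
python3 - <<'E'
from rig import manip, viewer
import cv2,pickle
s=manip.observe();print({k:s[k] for k in('clock','tool_pos','orientation','opening','wrist_force')},manip.finger_overhang)
d={}
for n in('side','top'):
    d[n]=viewer.camera(n);cv2.imwrite(f'pics/{n}0.png',d[n]['color']);print(n,d[n]['fx'],d[n]['R'],d[n]['t'])
pickle.dump(d,open('cams.pkl','wb'))
E
```

```text
{'clock': 0.0, 'tool_pos': array([ 0.27086693, -0.56260851,  0.26290655]), 'orientation': array([-8.80355363e-04,  9.74924086e-01,  2.22535793e-01, -2.67645823e-04]), 'opening': 0.08818284761810592, 'wrist_force': array([-0.28994724,  0.67631676,  0.25108183])} 0.025
side 452.0481781513745 [[ 0.88772608 -0.45992223  0.02034575]
 [-0.21852977 -0.45987265 -0.86067525]
 [ 0.40520013  0.75959771 -0.50874765]] [-0.57101774  0.2285399   0.57874011]
top 457.67748464010396 [[-0.02143833 -0.99833783 -0.05349749]
 [-0.9921361   0.02784418 -0.1220273 ]
 [ 0.12331406  0.05046073 -0.99108393]] [0.01519465 0.63841806 0.66329782]
```

View pics/top0.png

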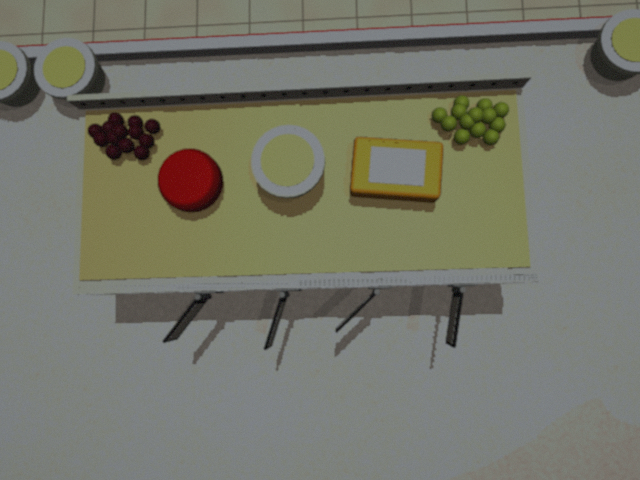

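View pics/side0.png

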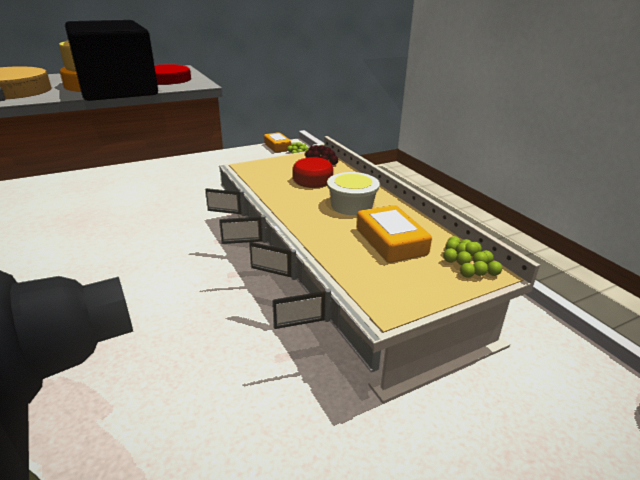

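The top view shows the lip running from about (80,288) to (535,275). The flags, hinge to tip, are flag0 (457,288)→(451,346), flag1 (375,291)→(337,330), flag2 (286,292)→(267,348) and flag3 (205,296)→(167,341). The side view agrees. Next I'll enlarge the image and cast rays.

```bash
cat > h.py <<'E'
import numpy as np,pickle
d=pickle.load(open('cams.pkl','rb'))
def cast(n,uv,z):
    c=d[n];R=np.array(c['R']);t=np.array(c['t']);o=-R.T@t
    v=R.T@np.array([(uv[0]-c['cx'])/c['fx'],(uv[1]-c['cy'])/c['fy'],1]);return o+v*(z-o[2])/v[2]
E
python3 - <<'E'
from h import *
import cv2
im=d['top']['color']
cv2.imwrite('pics/crop.png',np.vstack([cv2.resize(im[260:355,150:310],None,fx=5,fy=3.1,interpolation=cv2.INTER_CUBIC),cv2.resize(im[255:350,330:490],None,fx=5,fy=3.1,interpolation=cv2.INTER_CUBIC)]))
g=cv2.cvtColor(im,6);P=[]
H=[(457,288),(375,291),(286,292),(205,296)];T=[(451,346),(337,330),(267,348),(167,341)]
for h,t in zip(H,T):
    a,b=cast('top',h,.14),cast('top',t,.14);print(a[:2].round(3),b[:2].round(3),np.linalg.norm(a-b).round(3))
for p in[(80,282),(530,268),(80,113),(520,95)]:print(p,cast('top',p,.132)[:2].round(3))
for p in [(383,333),(221,167)]: print('side',cast('side',p,.132)[:2].round(3))
E
```

```text
[ 0.557 -0.174] [ 0.484 -0.163] 0.073
[ 0.555 -0.07 ] [ 0.507 -0.02 ] 0.07
[0.556 0.045] [0.486 0.071] 0.075
[0.554 0.152] [0.496 0.202] 0.076
(80, 282) [0.576 0.327]
(530, 268) [ 0.58 -0.27]
(80, 113) [0.815 0.338]
(520, 95) [ 0.814 -0.275]
side [ 0.581 -0.273]
side [0.559 0.317]
```

View pics/crop.png

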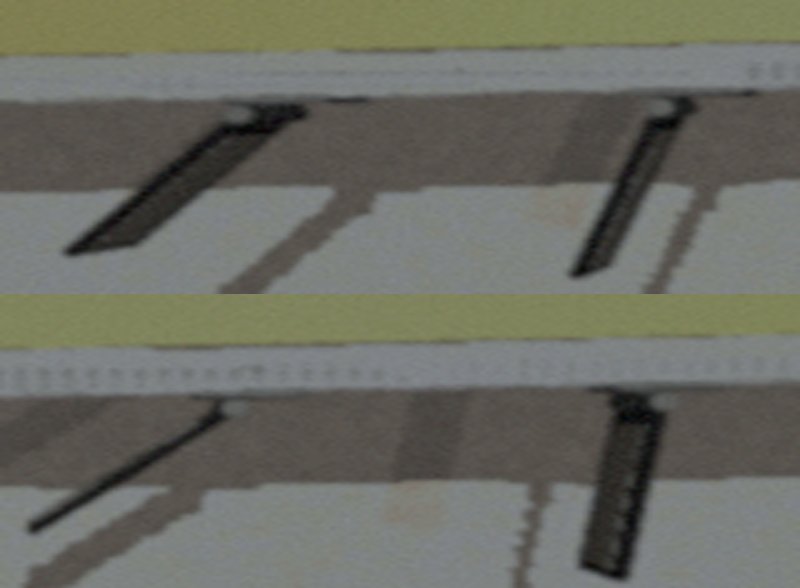

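Run:
```python
from h import *
H=[(463,289),(377,291.5),(282.4,293.9),(198,296.5)];T=[(455,346.6),(336.4,331),(265,348.7),(163.6,341.3)]
L=np.array([cast('top',p,.131)[:2] for p in[(150,292.3),(310,289),(330,288.2),(490,283.7)]]);m,b=np.polyfit(L[:,1],L[:,0],1)
print('lip x=',b,'+y*',m,L.round(4).tolist())
for h,t in zip(H,T):
    a,c=cast('top',h,.14)[:2],cast('top',t,.14)[:2];v=c-a
    print(a.round(4),c.round(4),np.linalg.norm(v).round(4),'before lip',(b+m*a[1]-a[0]).round(4),'ang',(np.arctan2(-v[0],v[1])+np.arctan(m)).round(2))
```

```text
lip x= 0.5603809264202603 +y* -0.002932285088321725 [[0.5601, 0.23], [0.5598, 0.0147], [0.5602, -0.0117], [0.5614, -0.2188]]
[ 0.5553 -0.1818] [ 0.4836 -0.1677] 0.0731 before lip 0.0056 ang 1.37
[ 0.5545 -0.0725] [ 0.5055 -0.019 ] 0.0726 before lip 0.0061 ang 0.74
[0.5541 0.05  ] [0.4847 0.0732] 0.0732 before lip 0.0061 ang 1.25
[0.5531 0.1615] [0.4962 0.2063] 0.0724 before lip 0.0068 ang 0.9
```

```bash
python3 -m crank '[[[0,0,0,0,0,0.15,1],[0,0,0,0,0,0.15,1],[0,0,0,0,0,0.149,1]]]' 10; python3 -m crank '[[[5,-5,0,0,0,0,1],[4,-5,0,0,0,0,1],[4,-5,0,0,0,0,1],[4,-5,0,0,0,0,1],[4,-5,0,0,0,0,1]]]'
```

```text
clock: 0.48
tool_pos: [0.271, -0.5628, 0.2632]
orientation: [-0.001, 1.0, -0.003, -0.0]
wrist_force: [-0.0, -0.8, -0.6]
opening: 0.0603
gripper_force: 0.0
clock: 1.1
tool_pos: [0.4725, -0.3219, 0.2635]
orientation: [-0.0, 1.0, -0.0, -0.0]
wrist_force: [0.5, 0.2, 0.1]
opening: 0.0106
gripper_force: 0.0
```

```bash
python3 -m crank '[[[2,-2,3,0,0,0,1],[2,-2,3,0,0,0,1],[1,-1,3,0,0,0,1],[0,0,2,0,0,0,1],[0,0,0,0,0,0,1]]]'
python3 - <<'E'
from rig import manip, viewer
import cv2
print(manip.observe()['tool_pos'])
cv2.imwrite('pics/s1.png',viewer.camera('side')['color'])
E
```

```text
clock: 1.72
tool_pos: [0.5205, -0.273, 0.1521]
orientation: [-0.001, 1.0, 0.0, -0.002]
wrist_force: [0.2, 0.3, -0.2]
opening: 0.0006
gripper_force: 0.0
[ 0.52048605 -0.27296125  0.15208539]
```

View pics/s1.png

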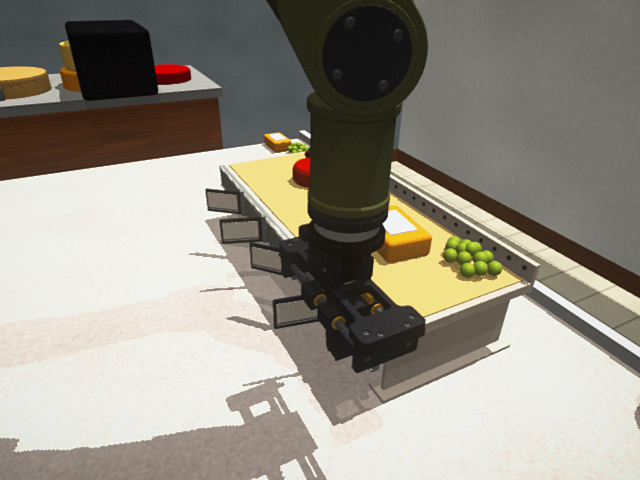

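The gripper is beside flag0 with its long side along the lip. The body clears the flags and the goods. Next I'll go down to sweep height and start.

```bash
python3 -m crank '[[[0,0,1.2,0,0,0,1],[0,0,1,0,0,0,1],[0.6,0,0,0,0,0,1],[0.6,0,0,0,0,0,1],[0,0,0,0,0,0,1]]]'; python3 -m crank '[[[0,-2,0,0,0,0,1],[0,-1,0,0,0,0,1],[0,-1,0,0,0,0,1],[0,-1,0,0,0,0,1],[0,-1,0,0,0,0,1]]]'
```

```text
clock: 2.4
tool_pos: [0.5348, -0.2736, 0.1321]
orientation: [0.0, 1.0, 0.0, 0.001]
wrist_force: [-0.6, -1.0, -0.2]
opening: 0.0002
gripper_force: 0.0
clock: 3.02
tool_pos: [0.5336, -0.2131, 0.1318]
orientation: [0.0, 1.0, -0.0, 0.0]
wrist_force: [0.6, -1.3, -0.2]
opening: 0.0002
gripper_force: 0.0
```

```bash
python3 -m crank '[[[0,-1,0,0,0,0,1],[0,-1,0,0,0,0,1],[0,-1,0,0,0,0,1],[0,-1,0,0,0,0,1],[0,-1,0,0,0,0,1]]]'; python3 -m crank '[[[0,-1,0,0,0,0,1],[0,-1,0,0,0,0,1],[0,-1,0,0,0,0,1],[0,0,0,0,0,0,1]]]'
python3 - <<'E'
from rig import viewer
import cv2
a=viewer.camera('top')['color'];cv2.imwrite('pics/t1.png',a)
E
```

```text
clock: 3.65
tool_pos: [0.5334, -0.1628, 0.1317]
orientation: [-0.0, 1.0, 0.0, -0.0]
wrist_force: [-0.9, -1.4, -0.9]
opening: 0.0001
gripper_force: 0.3
clock: 4.15
tool_pos: [0.5339, -0.1323, 0.1317]
orientation: [-0.0, 1.0, 0.001, 0.0]
wrist_force: [-0.4, -0.4, -0.0]
opening: 0.0008
gripper_force: 0.0
```

View pics/t1.png

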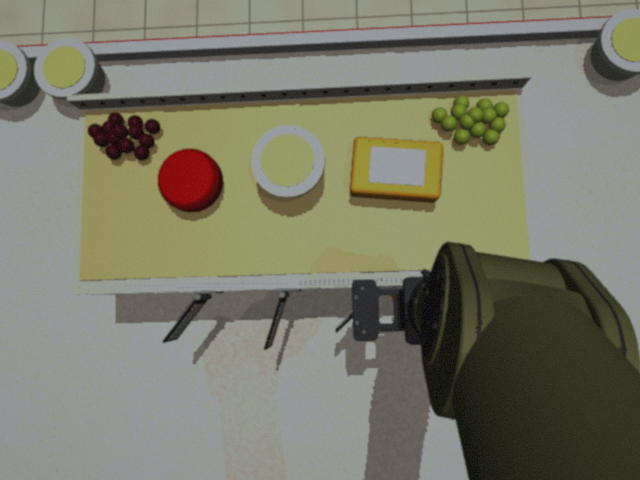

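The arm hides flag0, but flags 1 to 3 are untouched and the goods haven't moved. Forces are about 1 N, so I'll continue.

```bash
python3 -m crank '[[[0,-1,0,0,0,0,1],[0,-1,0,0,0,0,1],[0,-1,0,0,0,0,1],[0,-1,0,0,0,0,1],[0,-1,0,0,0,0,1]]]'|grep -E "pos|force"
python3 - <<'E'
from rig import manip,viewer
import cv2
a=viewer.camera('side')['color'];w=viewer.camera('wrist')['color']
cv2.imwrite('pics/w1.png',cv2.resize(cv2.hconcat([a,w]),(800,300),interpolation=cv2.INTER_AREA))
E
```

```text
tool_pos: [0.5337, -0.0829, 0.1317]
wrist_force: [0.2, 0.2, -0.4]
gripper_force: 0.0
```

View pics/w1.png

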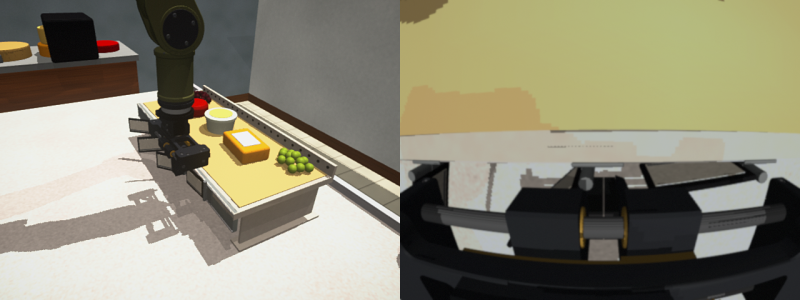

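Flag0 lies along the lip in both the side and wrist views. I'll carry on across flags 1 and 2.

```bash
R(){ grep -E "pos|wrist"; }
python3 -m crank '[[[0,-1,0,0,0,0,1],[0,-1,0,0,0,0,1],[0,-1,0,0,0,0,1],[0,-1,0,0,0,0,1],[0,-1,0,0,0,0,1]]]'|R
python3 -m crank '[[[0,-1,0,0,0,0,1],[0,-1,0,0,0,0,1],[0,-1,0,0,0,0,1],[0,-1,0,0,0,0,1],[0,-1,0,0,0,0,1]]]'|R
python3 -m crank '[[[0,-1,0,0,0,0,1],[0,-1,0,0,0,0,1],[0,-1,0,0,0,0,1],[0,-1,0,0,0,0,1],[0,-1,0,0,0,0,1]]]'|R
python3 -m crank '[[[0,-1,0,0,0,0,1],[0,-1,0,0,0,0,1],[0,-1,0,0,0,0,1],[0,-1,0,0,0,0,1],[0,-1,0,0,0,0,1]]]'|R
```

```text
tool_pos: [0.5337, -0.0328, 0.1317]
wrist_force: [-1.3, -0.3, 0.3]
tool_pos: [0.5338, 0.017, 0.1317]
wrist_force: [0.7, -0.2, 0.0]
tool_pos: [0.5335, 0.0672, 0.1316]
wrist_force: [-0.4, -0.5, 0.7]
tool_pos: [0.5338, 0.117, 0.1317]
wrist_force: [-0.8, -0.7, 0.2]
```

Next flag3: the tip folds to about y = 0.236, so the sweep must end near y = 0.27.

```bash
R(){ grep -E "clock|pos|wrist"; }
python3 -m crank '[[[0,-1,0,0,0,0,1],[0,-1,0,0,0,0,1],[0,-1,0,0,0,0,1],[0,-1,0,0,0,0,1],[0,-1,0,0,0,0,1]]]'|R
python3 -m crank '[[[0,-1,0,0,0,0,1],[0,-1,0,0,0,0,1],[0,-1,0,0,0,0,1],[0,-1,0,0,0,0,1],[0,-1,0,0,0,0,1]]]'|R
python3 -m crank '[[[0,-1,0,0,0,0,1],[0,-1,0,0,0,0,1],[0,-1,0,0,0,0,1],[0,-1,0,0,0,0,1],[0,-1,0,0,0,0,1]]]'|R
python3 -m crank '[[[0,-1,0,0,0,0,1],[0,-1,0,0,0,0,1],[0,-1,0,0,0,0,1],[0,0,0,0,0,0,1]]]'|R
python3 - <<'E'
from rig import viewer
import cv2
a=viewer.camera('top')['color'];cv2.imwrite('pics/t2.png',a)
cv2.imwrite('pics/t2c.png',cv2.resize(a[262:330,180:500],None,fx=2.5,fy=5,interpolation=cv2.INTER_CUBIC))
E
```

```text
clock: 8.05
tool_pos: [0.5333, 0.1663, 0.1316]
wrist_force: [-1.2, -0.6, -0.4]
clock: 8.68
tool_pos: [0.5338, 0.2171, 0.1317]
wrist_force: [-0.0, -0.1, 0.1]
clock: 9.3
tool_pos: [0.5338, 0.267, 0.1317]
wrist_force: [-0.5, -0.4, 0.4]
clock: 9.8
tool_pos: [0.5335, 0.2975, 0.1316]
wrist_force: [0.7, 0.1, 0.1]
```

View pics/t2c.png

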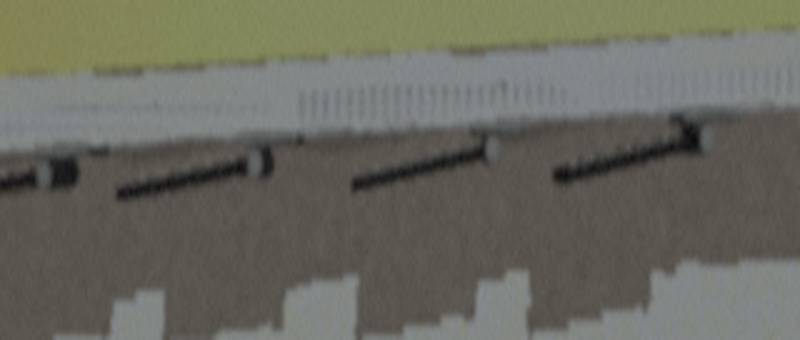

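Flags 0 to 2 lie at roughly 0.1 rad: their tips are only 5 px off the lip line over a 55 px length. Next I'll back off and check flag3.

```bash
python3 -m crank '[[[-2,-1,0,0,0,0,1],[-3,-2,0,0,0,0,1],[-2,-2,-4,0,0,0,1],[-2,-2,-5,0,0,0,1],[0,0,0,0,0,0,1]]]'|grep -E "clock|pos|wrist"
python3 -m crank '[[[-4,-3,0,0,0,0,1],[-4,-3,0,0,0,0,1],[0,0,0,0,0,0,1],[0,0,0,0,0,0,1]]]'|grep -E "clock|pos|wrist"
python3 - <<'E'
from rig import viewer
import cv2
a=viewer.camera('top')['color']
cv2.imwrite('pics/t3c.png',cv2.resize(a[262:330,130:490],None,fx=2.2,fy=4.4,interpolation=cv2.INTER_CUBIC))
E
```

```text
clock: 10.48
tool_pos: [0.4438, 0.3694, 0.2251]
wrist_force: [0.7, 0.2, -0.3]
clock: 10.98
tool_pos: [0.3648, 0.4248, 0.2211]
wrist_force: [0.6, -0.4, 0.4]
```

View pics/t3c.png

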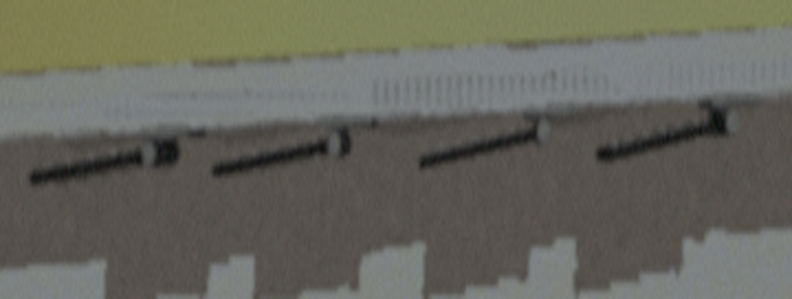

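All four flags lie at about 0.08 to 0.11 rad from flat, and the arm is clear of everything.

```bash
python3 -c "
from rig import manip
print(manip.hand_in())"
```

```text
the job is handed in; nothing more can be done
None
```

I swept all four price flags flat along the shelf edge in right-to-left order and handed the job in at about 11 s; by camera each lies about 0.1 rad from its stop, wrist-force readings stayed under 2 N, and the cheeses were not touched, but the hand-in returned no verdict.

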